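# Sort casting flasks onto their sprue bases

### The arm

A 7-joint arm with a two-finger parallel gripper is mounted at the origin on a cart in front of the work surface, level with it; the furniture and walls round the work are solid. World frame = base frame: x ahead of the robot, y to its left, z up, the work surface at z = 0. Lengths are in m, angles in rad, forces in N, time in s.
With the tool pointing down it reaches from about 0.35 to 0.9 m from the base axis. Payload 19.9 kg.
Tool frame: the origin (TCP) lies on the centre line of the jaws, within the pads' length; the fingertips stand 25 mm ahead of it and the grasp point (between the pads) lies 6 mm ahead of it (arm.tip_extent is the distance from the TCP to the fingertips, in m); z points along the fingers, y is the direction in which the jaws open and shut (so a half turn about z gives the same grasp; the last joint's range is limited). The gripper opens to 94 mm and grips with 3 to 60 N. Pads are 16 mm wide; open, the fingers measure 119 mm over their backs; the gripper's body (75 mm by 177 mm) begins 78 mm behind the grasp point.
Start: joints at [-1.24, 0.417, -0.01, 1.614, 0.005, 1.111, -0.053], TCP at [0.227, 0.582, 0.23] pointing down, gripper open.
Joint ranges: [-2.81, 2.81], [-0.39, 2.02], [-1.27, 1.25], [0.06, 2.57], [-1.19, 4.33], [0.19, 2], [-2.82, 2.82]. Speed limits (rad/s): [1.89, 1.89, 2.39, 2.39, 3.01, 3.01, 3.01].

### API

Orientations are given as a unit quaternion [w, x, y, z].
In Python, from workcell import arm, grab_frame gives the robot as it stands. The module is installed in compiled form; this text tells all that it offers.
- The arm moves only by the shell command python3 -m creep 'ROWS'. ROWS is JSON, a list of rows, each a list of 7 numbers: the shift along the tool's x, y, z in mm, then the turn, a rotation vector about the tool's x, y, z in degrees, then the closure, from -1 (fully open) to 1 (shut). A call has 1 to 12 rows; each row shifts and turns the commanded pose from where the row before left it, along the tool's axes as they then stand; what a row does not reach is not made up. A row lasts 1/8 s, in which the tool goes at most 62.5 mm and 10.7 degrees, less where a joint would pass 70% of its speed; a pose out of reach is approached as far as the arm can. A call with a gripper value outside its range is refused whole. The fingers move at their own pace and stop on an object; the grip force is fixed at half the most. Time passes only in rows, so rows that do not move let the fingers close. It gives the time, the measured TCP pose, the force and the opening at its end, in the units of the state.
- arm.sense(): the state, without advancing time (a new reading comes with each control period).
- grab_frame(name): name is "scene" or "side" or "wrist"; returns a dict with "img" (400x640x3 uint8, red, green, blue), "mtx" (3x3 intrinsics, pixels), "extrinsics" (4x4, takes a point from camera to world coordinates). Camera axes: x right, y down, z forward; pixel columns grow to the right and rows downward; lengths in m; the calibration is good to about 2 mm. A picture is of the moment at which its call begins. There is no depth.
- arm.finish_job(): hands the job in, once; it reports no verdict.
The state is a dict: "clock": time; "qpos": joint angles; "qvel": joint speeds; "joint_efforts": joint torques, N m; "eef_pos": TCP position; "tool_rot": TCP orientation; "force": force on the tool from outside, world axes, zero at the start; "wrist_torque": the same for the moment, N m; "gripper_width": finger opening in m.
Only numpy, scipy, OpenCV 4.12 (cv2) and the standard library are available. Lean on these libraries where they do the work, as an engineer would, in place of code of your own. Each camera call takes 0.05 s, during which the arm holds its last target. There are 200 camera calls.

### The job

The wax trees are ready for investing, but the steel casting flasks are mixed up on the bench. Lower each flask over the wax tree on the rubber base of its own size (the two small ones are alike), so that it stands upright with its foot fully down inside the base's lip. Set the flasks down gently, do not drop them, and do not shove or tip the bases: the wax is brittle.

Things in the scene. Friction and masses are not known exactly. Their poses are not given: they have to be found in the camera images.
- flask_large_mid (a point): the large casting flask, loose: an upright steel tube open at both ends, 56 mm outside, 50 mm bore, 78 mm tall. Point: on its axis, 39 mm above its foot; z up the axis. Grip it round the outside near the top: the base's lip will stand 14 mm up round its foot. Steer round the lamp hood over the back (x above 0.69, z above 0.19) and, to the right, a hanging cord at x 0.28, y -0.1 and a pole at x 0.48, y -0.26
- flask_medium_mid (a point): the medium casting flask, loose: an upright steel tube open at both ends, 46 mm outside, 40 mm bore, 70 mm tall. Point: on its axis, 35 mm above its foot; z up the axis. Grip it round the outside near the top: the base's lip will stand 14 mm up round its foot
- flask_small1_mid (a point): one of two identical small casting flasks, loose: an upright steel tube open at both ends, 36 mm outside, 30 mm bore, 62 mm tall. Point: on its axis, 31 mm above its foot; z up the axis. Grip it round the outside near the top: the base's lip will stand 14 mm up round its foot
- flask_small2_mid (a point): one of two identical small casting flasks, loose: an upright steel tube open at both ends, 36 mm outside, 30 mm bore, 62 mm tall. Point: on its axis, 31 mm above its foot; z up the axis. Grip it round the outside near the top: the base's lip will stand 14 mm up round its foot
- base_large: the large rubber base, loose: a dark round cup 81 mm across, 20 mm high, with a wax tree on its centre (30 mm wide, top 62 mm above the underside). Inner floor 6 mm above the underside; the lip is 74 mm wide at its mouth, narrowing evenly to 63 mm at the floor, so a 56 mm flask let down within 8 mm of centre slides home. Origin: centre of the underside; z up
- base_medium: the medium rubber base, loose: a dark round cup 71 mm across, 20 mm high, with a wax tree on its centre (22 mm wide, top 55 mm above the underside). Inner floor 6 mm above the underside; the lip is 64 mm wide at its mouth, narrowing evenly to 53 mm at the floor, so a 46 mm flask let down within 8 mm of centre slides home. Origin: centre of the underside; z up
- base_small1: one of two identical small rubber bases, loose: a dark round cup 61 mm across, 20 mm high, with a wax tree on its centre (15 mm wide, top 48 mm above the underside). Inner floor 6 mm above the underside; the lip is 54 mm wide at its mouth, narrowing evenly to 43 mm at the floor, so a 36 mm flask let down within 8 mm of centre slides home. Origin: centre of the underside; z up
- base_small2: one of two identical small rubber bases, loose: a dark round cup 61 mm across, 20 mm high, with a wax tree on its centre (15 mm wide, top 48 mm above the underside). Inner floor 6 mm above the underside; the lip is 54 mm wide at its mouth, narrowing evenly to 43 mm at the floor, so a 36 mm flask let down within 8 mm of centre slides home. Origin: centre of the underside; z up
There are look-alikes about, which are no part of the job. What is shaped like the base_small2 but orange or red is not meant.

How it is judged:
At the end, for the whole second after the job is handed in: Every flask is released and at rest, upright (within 0.06 rad), on a base of its own size (large on large, medium on medium, one small flask on each small base): its axis within 8 mm of the base's centre and its foot on the base's floor (within 3 mm). All bases stand flat on the bench (horizontal distance between flask_large_mid and base_large below 0.008 m and z of flask_large_mid in the frame of base_large between 0.042 and 0.048 m and horizontal distance between flask_medium_mid and base_medium below 0.008 m and z of flask_medium_mid in the frame of base_medium between 0.038 and 0.044 m and ((horizontal distance between flask_small1_mid and base_small1 below 0.008 m and z of flask_small1_mid in the frame of base_small1 between 0.034 and 0.04 m and horizontal distance between flask_small2_mid and base_small2 below 0.008 m and z of flask_small2_mid in the frame of base_small2 between 0.034 and 0.04 m) or (horizontal distance between flask_small1_mid and base_small2 below 0.008 m and z of flask_small1_mid in the frame of base_small2 between 0.034 and 0.04 m and horizontal distance between flask_small2_mid and base_small1 below 0.008 m and z of flask_small2_mid in the frame of base_small1 between 0.034 and 0.04 m)) and angle between each of flask_large_mid, flask_medium_mid, flask_small1_mid, flask_small2_mid, base_large, base_medium, base_small1, base_small2's own z axis and vertical below 0.06 rad and linear speed of each of flask_large, flask_medium, flask_small1, flask_small2 below 0.02 m/s and height (world z) of each of base_large, base_medium, base_small1, base_small2 below 0.005 m); the robot touches nothing.
It fails at once if a base has been shoved more than 30 mm or tipped more than 0.25 rad (distance of any of base_large, base_medium, base_small1, base_small2 from where it was at the start of the episode above 0.03 m or angle between any of base_large, base_medium, base_small1, base_small2's own z axis and vertical above 0.25 rad).
It fails at once if a flask is dropped or slammed down (its foot within 30 mm of the bench and faster than 0.7 m/s) ((height (world z) of flask_large_mid below 0.069 m and linear speed of flask_large above 0.7 m/s) or (height (world z) of flask_medium_mid below 0.065 m and linear speed of flask_medium above 0.7 m/s) or (height (world z) of flask_small1_mid below 0.061 m and linear speed of flask_small1 above 0.7 m/s) or (height (world z) of flask_small2_mid below 0.061 m and linear speed of flask_small2 above 0.7 m/s)).
It also fails if it takes over 128 s, if anything falls off the work surface, if the arm or the gripper's body presses on something with over 40 N, if the wrist force passes 120 N, or if a joint passes its speed limit or range.

## Working session

There is one attempt and no reset: what is moved stays moved. The work goes in short steps, Python scripts to look and compute and a shell command to move; the robot and the scene stay as the last step left them, time stands still between calls to the robot, and variables do not carry over. Pictures are saved under pics/ and viewed, about 12 in all and at most 16, crops included, and the job is handed in when it is done.

```bash
mkdir -p pics
cat > h.py <<'E'
import numpy as np, cv2
from workcell import arm, grab_frame
def ray(f,u,v):
    T=f["extrinsics"];d=T[:3,:3]@np.linalg.inv(f["mtx"])@np.array([u,v,1.]);return T[:3,3],d/np.linalg.norm(d)
def onz(f,u,v,z):
    o,d=ray(f,u,v);return o+d*(z-o[2])/d[2]
def proj(f,p):
    T=np.linalg.inv(f["extrinsics"]);c=T[:3,:3]@np.array(p)+T[:3,3];q=f["mtx"]@c;return q[:2]/q[2]
def save(n,img): cv2.imwrite(f"pics/{n}.png",cv2.cvtColor(img,cv2.COLOR_RGB2BGR))
E
python3 - <<'E'
from h import *
import pickle
print(arm.sense())
for n in ["scene","side","wrist"]:
    f=grab_frame(n); save(n+"0",f["img"]); pickle.dump(f,open(n+"0.pkl","wb"))
    print(n,f["mtx"].round(1).tolist(),f["extrinsics"].round(3).tolist())
E
```

```text
{'clock': 0.0, 'qpos': array([-1.24050234,  0.41799701, -0.01028437,  1.61419434,  0.00468976,
        1.11068072, -0.05301862]), 'qvel': array([-0.00102627,  0.00190422, -0.00102302, -0.0009808 , -0.00098192,
        0.00086514, -0.00193938]), 'joint_efforts': array([ 1.04772840e-03, -8.51274633e+01,  6.39214553e-01, -4.25975883e+01,
       -4.88573278e-02,  1.88527739e-02,  1.43461293e-04]), 'eef_pos': array([0.2269435 , 0.58196   , 0.22980249]), 'tool_rot': array([-7.09208950e-05,  1.84843773e-01,  9.82767717e-01, -6.23834767e-04]), 'force': array([0.99536669, 0.58003783, 0.09664245]), 'wrist_torque': array([ 0.01574863,  0.00781532, -0.0042266 ]), 'gripper_width': 0.09420936626721436}
scene [[398.4, 0.0, 312.0], [0.0, 398.4, 201.1], [0.0, 0.0, 1.0]] [[0.707, -0.505, 0.496, 0.121], [-0.707, -0.511, 0.489, -0.243], [0.006, -0.696, -0.718, 0.743], [0.0, 0.0, 0.0, 1.0]]
side [[404.1, 0.0, 321.4], [0.0, 404.1, 201.6], [0.0, 0.0, 1.0]] [[0.867, -0.178, 0.466, 0.168], [-0.499, -0.301, 0.813, -0.512], [-0.005, -0.937, -0.349, 0.382], [0.0, 0.0, 0.0, 1.0]]
wrist [[331.9, 0.0, 324.1], [0.0, 331.9, 200.4], [0.0, 0.0, 1.0]] [[0.362, 0.9, 0.242, 0.156], [0.932, -0.349, -0.095, 0.609], [-0.001, 0.26, -0.966, 0.385], [0.0, 0.0, 0.0, 1.0]]
```

View pics/scene0.png

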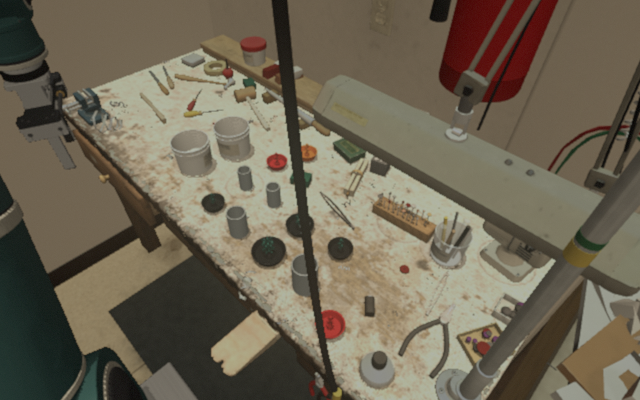

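View pics/side0.png

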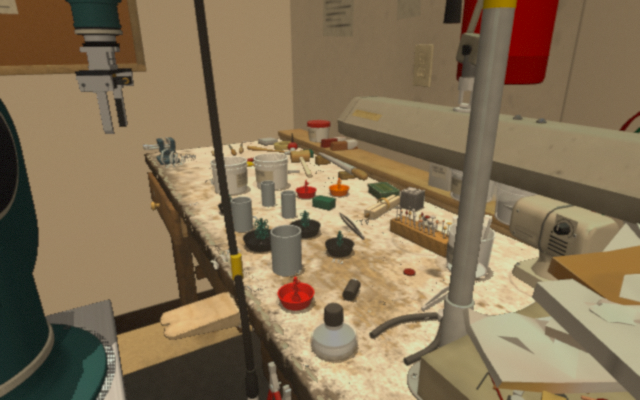

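The scene view shows the flasks at about (245,178) and (274,194) small, (237,222) medium and (304,275) large, partly behind the cord. Dark bases are at (213,202), (268,251), (299,224) and (340,248). The red and orange cups at (277,161), (309,152) and (330,323) are look-alikes. I'll enlarge that area.

Run:
```python
from h import *
import pickle
f=pickle.load(open("scene0.pkl","rb"));g=pickle.load(open("side0.pkl","rb"))
a=cv2.resize(f["img"][155:305,185:365],None,fx=4,fy=4,interpolation=cv2.INTER_CUBIC)
b=cv2.resize(g["img"][170:290,205:365],None,fx=5,fy=5,interpolation=cv2.INTER_CUBIC)
save("scene0c",a);save("side0c",b)
for n,u,v in [("S?",213,206),("L",268,254),("M",299,228),("S",340,251),("fs1",245,189),("fs2",274,206),("fm",237,236),("fl",304,290)]:
    print(n,onz(f,u,v,0).round(3))
```

```text
S? [ 0.441  0.43  -0.   ]
L [0.442 0.215 0.   ]
M [0.547 0.221 0.   ]
S [ 0.566  0.104 -0.   ]
fs1 [0.538 0.421 0.   ]
fs2 [ 0.552  0.32  -0.   ]
fm [0.424 0.307 0.   ]
fl [0.435 0.089 0.   ]
```

View pics/scene0c.png

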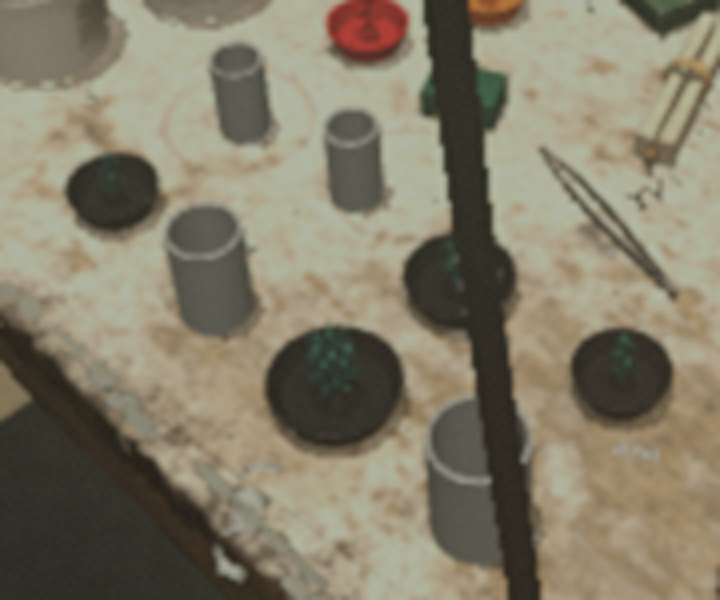

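View pics/side0c.png

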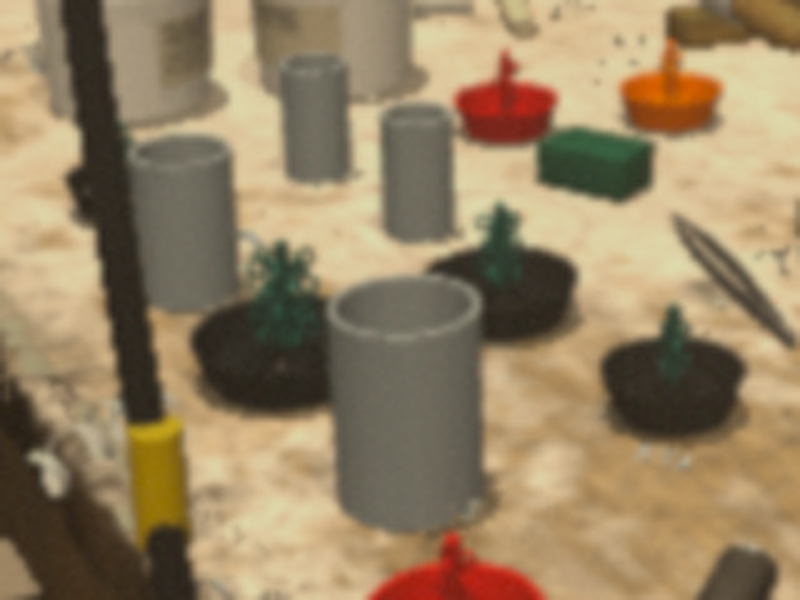

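The dark bases are: large at scene (268,251), medium at (299,224), and small at (213,202) and (340,248). The last two are the smallest dark cups with thin green wax trees. The red and orange cups are excluded. Next I'll square the tool to the world axes and move over the work to get two wrist views.

```bash
python3 -m creep '[[0,0,-37,0,0,-7.1,-1],[0,0,-37,0,0,-7.1,-1],[0,0,-37,0,0,-7.1,-1],[-19,-35,0,0,0,0,-1],[-19,-35,0,0,0,0,-1],[-19,-35,0,0,0,0,-1],[-19,-35,0,0,0,0,-1],[-19,-35,0,0,0,0,-1],[-19,-35,0,0,0,0,-1],[-19,-35,0,0,0,0,-1],[-19,-35,0,0,0,0,-1],[0,0,0,0,0,0,-1]]'
python3 - <<'E'
from h import *
import pickle
s=arm.sense();print(s["eef_pos"],s["tool_rot"],s["qpos"].round(2))
f=grab_frame("wrist"); save("w1",f["img"]); pickle.dump(f,open("w1.pkl","wb"))
print(f["extrinsics"].round(3).tolist())
E
```

```text
clock: 1.65
eef_pos: [0.3803, 0.3, 0.3416]
tool_rot: [0.0, 0.002, 1.0, -0.0]
force: [-1.2, 0.8, 0.3]
gripper_width: 0.0939
[0.38031609 0.29997987 0.34158695] [ 1.84422397e-04  2.11715864e-03  9.99997736e-01 -1.09661840e-04] [-0.84  0.07  0.11  1.81 -0.01  1.27  0.84]
[[0.003, 0.965, 0.26, 0.304], [1.0, -0.003, -0.001, 0.299], [0.0, 0.26, -0.965, 0.496], [0.0, 0.0, 0.0, 1.0]]
```

View pics/w1.png

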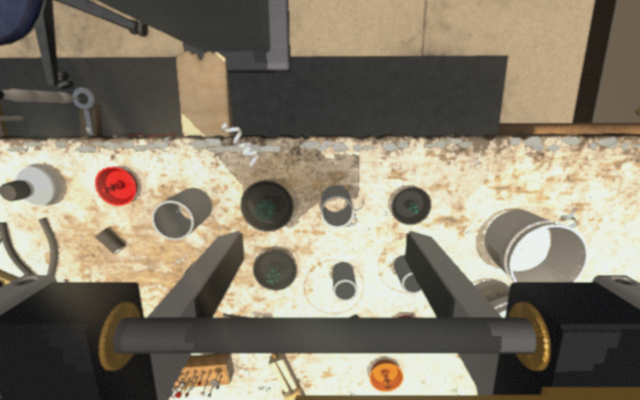

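The wrist view shows the large base at (267,206), the medium base at (275,268), a small base at (410,206), the large flask's rim at (173,222), the medium flask at (337,206), and the small flasks at (344,280) and (405,272). A finger hides the other small base. For the second view I'll shift forward and to the right.

```bash
python3 -m creep '[[-30,-30,0,0,0,0,-1],[-30,-30,0,0,0,0,-1],[-30,-30,0,0,0,0,-1],[0,0,0,0,0,0,-1]]'
python3 - <<'E'
from h import *
import pickle
f=grab_frame("wrist"); save("w2",f["img"]); pickle.dump(f,open("w2.pkl","wb"))
for n in ["w1","w2"]:
    f=pickle.load(open(n+".pkl","rb")); hsv=cv2.cvtColor(f["img"],cv2.COLOR_RGB2HSV)
    o=f["img"].copy()
    for nm,lo,hi in [("dark",(0,0,0),(180,255,75)),("grey",(0,0,60),(180,45,200))]:
        m=cv2.inRange(hsv,np.array(lo),np.array(hi)); m[:140]=0
        m=cv2.morphologyEx(m,cv2.MORPH_OPEN,np.ones((3,3)))
        cs,_=cv2.findContours(m,cv2.RETR_EXTERNAL,cv2.CHAIN_APPROX_NONE)
        for c in cs:
            if 300<cv2.contourArea(c)<6000:
                h=cv2.convexHull(c);e=cv2.fitEllipse(h);p=onz(f,*e[0],.018)
                print(n,nm,np.round(e[0],1),np.round(e[1],1),int(cv2.contourArea(c)),p.round(3))
                cv2.drawContours(o,[c],-1,(255,0,0) if nm=="dark" else (0,0,255),1)
    save(n+"m",o)
E
```

```text
clock: 2.2
eef_pos: [0.4702, 0.2111, 0.3411]
tool_rot: [-0.0, 0.001, 1.0, -0.0]
force: [-0.7, 0.5, 0.1]
gripper_width: 0.0941
w1 dark [410.9 205.3] [33.8 37.1] 358 [0.441 0.429 0.018]
w1 dark [267.5 204.7] [47. 51.] 1553 [0.44  0.214 0.018]
w1 grey [621.2 289.6] [30.2 60. ] 803 [0.583 0.777 0.018]
w1 grey [ 25.7 293.8] [40.6 67.1] 1049 [ 0.588 -0.184  0.018]
w1 grey [343.5 280.6] [24.7 41.3] 724 [0.566 0.329 0.018]
w1 grey [407.8 274. ] [22.7 42.4] 541 [0.555 0.431 0.018]
w1 grey [148.7 348.7] [ 38.8 267.2] 1973 [0.693 0.    0.018]
w1 grey [445.5 277.7] [ 60.8 139.7] 2633 [0.562 0.492 0.018]
w1 grey [549.6 263.3] [59.2 81.5] 2185 [0.537 0.653 0.018]
w1 grey [529.5 247.5] [67.4 93.8] 1659 [0.51  0.617 0.018]
w1 grey [408.2 203. ] [29.2 30.6] 533 [0.438 0.425 0.018]
w1 grey [181.5 213. ] [42.5 61.7] 1670 [0.452 0.084 0.018]
w1 grey [336.3 206. ] [33.2 41.3] 1017 [0.442 0.317 0.018]
w1 grey [ 34.7 186. ] [42.8 49.5] 1364 [ 0.41  -0.128  0.018]
w1 grey [217.6 145.2] [11.7 58. ] 345 [0.351 0.147 0.018]
w2 dark [395.  365.9] [ 9.5 54.3] 301 [0.818 0.331 0.018]
w2 dark [330.8 214.8] [43.  4
[... 470 characters left out ...]
23.8 45.5] 624 [0.758 0.193 0.018]
w2 grey [ 46.2 295.6] [71.9 97.9] 1292 [ 0.682 -0.24   0.018]
w2 grey [184.1 285.6] [55.3 96. ] 1832 [ 0.664 -0.015  0.018]
w2 grey [582.  272.8] [ 75.1 129.9] 3037 [0.642 0.618 0.018]
w2 grey [119.3 256.4] [18.8 60.9] 568 [ 0.613 -0.111  0.018]
w2 grey [445.8 271. ] [ 54.2 164.8] 3094 [0.639 0.402 0.018]
w2 grey [474.  217.8] [32.  51.1] 1105 [0.551 0.436 0.018]
w2 grey [ 74.7 228.2] [26.6 90.2] 580 [ 0.566 -0.171  0.018]
w2 grey [614.5 190.6] [ 81.2 132.5] 3149 [0.509 0.639 0.018]
w2 grey [ 24.9 189.7] [60.9 99.6] 2346 [ 0.506 -0.233  0.018]
w2 grey [403.5 138.4] [41.2 52.3] 506 [0.432 0.323 0.018]
w2 grey [235.2 155. ] [42.2 46.5] 546 [0.455 0.082 0.018]
```

View pics/w2m.png

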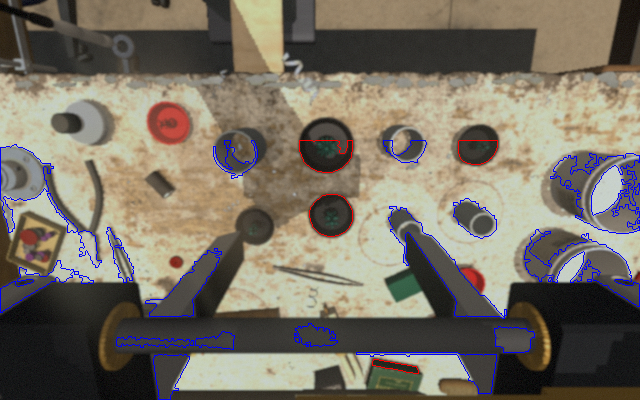

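The cropped rows cut off the upper objects, so I'll refit each object in its own window and check the flask rims enlarged.

Run:
```python
from h import *
import pickle
F={n:pickle.load(open(n+".pkl","rb")) for n in ["w1","w2"]}
B={"L":(.441,.214,44),"M":(.547,.221,38),"SA":(.562,.106,34),"SB":(.441,.43,34)}
rays={}
for n,f in F.items():
    g=cv2.cvtColor(f["img"],cv2.COLOR_RGB2HSV)[:,:,2]
    for b,(x,y,r) in B.items():
        c=proj(f,(x,y,.02)); R=abs(proj(f,(x,y+r/1000+.006,.02))[0]-c[0])
        roi=np.zeros_like(g);cv2.circle(roi,tuple(int(i) for i in c.round()),int(R),255,-1)
        m=((g<85)&(roi>0)).astype(np.uint8)
        cs,_=cv2.findContours(m,cv2.RETR_EXTERNAL,cv2.CHAIN_APPROX_NONE)
        k=max(cs,key=cv2.contourArea);e=cv2.fitEllipse(cv2.convexHull(k))
        print(n,b,np.round(e[0],1),np.round(e[1],1),onz(f,*e[0],.02).round(4), "dia mm",round(e[1][1]/R*(r+6),0)); rays.setdefault(b,[]).append(ray(f,*e[0]))
for b,l in rays.items():
    A=sum(np.eye(3)-np.outer(d,d) for o,d in l);q=sum((np.eye(3)-np.outer(d,d))@o for o,d in l);print(b,np.linalg.solve(A,q).round(4))
a=cv2.resize(F["w2"]["img"][108:245,205:505],None,fx=2.6,fy=2.6,interpolation=cv2.INTER_CUBIC)
b=cv2.resize(F["w1"]["img"][180:272,140:440],None,fx=2.6,fy=2.6,interpolation=cv2.INTER_CUBIC)
b=cv2.resize(F["w1"]["img"][180:274,140:440],(780,244),interpolation=cv2.INTER_CUBIC)
save("comp",np.vstack([a,b]));print(a.shape)
```

```text
w1 L [267.2 205. ] [48.2 51.5] [0.4396 0.2138 0.02  ] dia mm 77.0
w1 M [274.6 269.4] [37.3 40.8] [0.5451 0.2204 0.02  ] dia mm 64.0
w1 SA [210.  284.1] [31.5 47.1] [0.5706 0.1162 0.02  ] dia mm 75.0
w1 SB [410.8 205.3] [34.5 37.7] [0.4409 0.4282 0.02  ] dia mm 56.0
w2 L [325.8 145.2] [54.9 55.2] [0.4412 0.2123 0.02  ] dia mm 78.0
w2 M [330.9 214.7] [43.5 44.2] [0.5447 0.2198 0.02  ] dia mm 66.0
w2 SA [253.  227.8] [36.  43.8] [0.5654 0.1016 0.02  ] dia mm 66.0
w2 SB [477.2 144.9] [38.1 43.7] [0.4411 0.4274 0.02  ] dia mm 62.0
L [0.4419 0.2123 0.0118]
M [0.5451 0.2201 0.0194]
SA [ 5.774e-01  1.027e-01 -5.000e-04]
SB [0.4414 0.4287 0.0175]
(356, 780, 3)
```

View pics/comp.png

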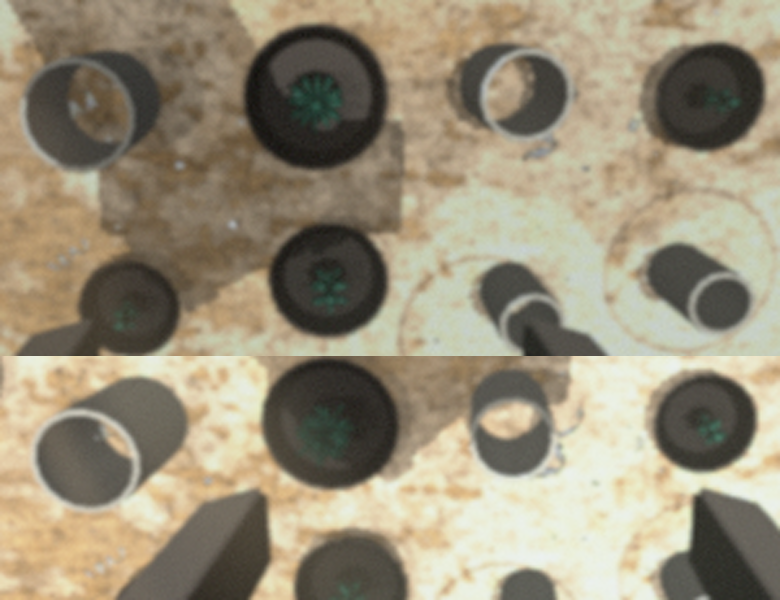

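Both wrist views show clear rims. In the upper (w2) half of the composite, the large rim is at (78,114), the medium at (526,93), fs1 at (721,302), fs2 at (531,324) partly hidden, and base SA at (129,307). In the lower (w1) half, the large rim is at (87,460) and the medium at (513,437). I'll triangulate these together with the scene view.

```bash
cat >> h.py <<'E'
def tri(l):
    P=[np.eye(3)-np.outer(d,d) for o,d in l];return np.linalg.solve(sum(P),sum(p@o for p,(o,d) in zip(P,l)))
E
python3 - <<'E'
from h import *
import pickle
F={n:pickle.load(open(n+".pkl","rb")) for n in ["w1","w2","scene0","side0"]}
w2=lambda X,Y:(F["w2"],205+X/2.6-.5,108+Y/2.6-.5)
w1=lambda X,Y:(F["w1"],140+X/2.6-.5,180+(Y-356)/2.6-.5)
sc=lambda X,Y:(F["scene0"],185+X/4-.5,155+Y/4-.5)
sd=lambda X,Y:(F["side0"],205+X/5-.5,170+Y/5-.5)
D={"L":(.078,[w2(78,114),w1(87,460),sd(406,307)]),"M":(.07,[w2(526,93),w1(513,437),sc(206,232),sd(181,153)]),
"s1":(.062,[w2(721,302),sc(238,61),sd(315,65)]),"s2":(.062,[w2(531,324),sc(353,127),sd(418,115)]),
"SA":(.02,[w2(129,307.5),sc(622,373),sd(674,372)])}
for k,(z,l) in D.items():
    print(k,"tri",tri([ray(*a) for a in l]).round(4),"plane",[onz(*a,z)[:2].round(4).tolist() for a in l])
print(arm.sense()["eef_pos"])
E
```

```text
L tri [0.443  0.0978 0.0778] plane [[0.4429, 0.0975], [0.4428, 0.0983], [0.4429, 0.0975]]
M tri [0.4347 0.3149 0.0693] plane [[0.434, 0.3149], [0.4336, 0.3158], [0.4362, 0.3124], [0.4339, 0.315]]
s1 tri [0.5452 0.4259 0.0622] plane [[0.5447, 0.4273], [0.546, 0.4239], [0.5456, 0.4279]]
s2 tri [0.5571 0.3264 0.0625] plane [[0.557, 0.3273], [0.5582, 0.3256], [0.5574, 0.3287]]
SA tri [0.562  0.1027 0.0189] plane [[0.5621, 0.1035], [0.5609, 0.1008], [0.5612, 0.1025]]
[0.46910678 0.21263362 0.3410761 ]
```

Triangulated rim heights of 77.8, 69.3, 62.2 and 62.5 mm and an SA lip height of 19 mm all agree with the text. Bases: L (.4405,.213), M (.545,.220), SA (.562,.103), SB (.441,.428). I'll start with the medium flask.

```bash
python3 -m creep '[[12,34,25,0,0,0,-1],[12,34,25,0,0,0,-1],[11,34,25,0,0,0,-1],[0,0,36,0,0,0,-1],[0,0,36,0,0,0,-1],[0,0,36,0,0,0,-1],[0,0,36,0,0,0,-1],[0,0,0,0,0,0,-1],[0,0,0,0,0,0,-1],[0,0,0,0,0,0,-1]]'
```

```text
clock: 3.5
eef_pos: [0.4344, 0.3151, 0.124]
tool_rot: [0.001, -0.0, 1.0, 0.001]
force: [-1.0, 0.3, 0.7]
gripper_width: 0.0942
```

```bash
python3 -m creep '[[0,0,20,0,0,0,-1],[0,0,20,0,0,0,-1],[0,0,19,0,0,0,-1],[0,0,0,0,0,0,-1],[0,0,0,0,0,0,1],[0,0,0,0,0,0,1],[0,0,0,0,0,0,1],[0,0,0,0,0,0,1],[0,0,0,0,0,0,1],[0,0,0,0,0,0,1]]'
```

```text
clock: 4.75
eef_pos: [0.4342, 0.3145, 0.0636]
tool_rot: [0.0, -0.0, 1.0, 0.0]
force: [0.0, 1.3, 1.5]
gripper_width: 0.0454
```

```bash
python3 -m creep '[[0,0,-15,0,0,0,1],[0,0,-35,0,0,0,1],[0,0,-40,0,0,0,1],[-28,-24,0,0,0,0,1],[-28,-24,0,0,0,0,1],[-28,-24,0,0,0,0,1],[-27,-23,0,0,0,0,1],[0,0,0,0,0,0,1],[0,0,0,0,0,0,1],[0,0,0,0,0,0,1]]'
python3 - <<'E'
from h import *
import pickle
o=[]
for n in ["scene","side"]:
    f=grab_frame(n); pickle.dump(f,open(n+"1.pkl","wb"))
    c=proj(f,(.545,.22,.08)).astype(int);print(n,c-[50,60]);o.append(cv2.resize(f["img"][c[1]-60:c[1]+60,c[0]-50:c[0]+50],(400,480),interpolation=cv2.INTER_CUBIC))
save("placeM",np.hstack(o)); print(arm.sense()["eef_pos"])
E
```

```text
clock: 6.0
eef_pos: [0.5443, 0.2201, 0.1537]
tool_rot: [-0.0, -0.001, 1.0, 0.0]
force: [0.1, 0.5, -3.6]
gripper_width: 0.0452
scene [248 146]
side [254 139]
[0.54450997 0.21997191 0.15363855]
```

View pics/placeM.png

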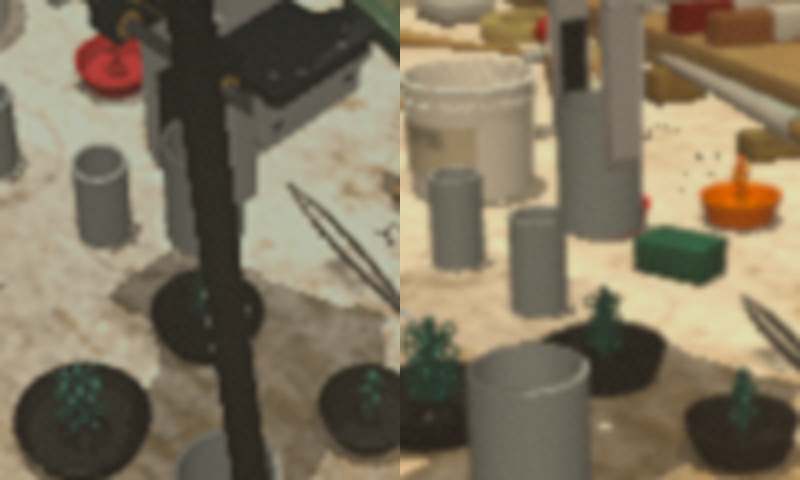

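The flask hangs upright over the medium base. In the side view its axis is at x≈601 against ≈605 for the base centre, about 2 mm. I'll lower it.

```bash
python3 -m creep '[[0,0,20,0,0,0,1],[0,0,20,0,0,0,1],[0,0,18,0,0,0,1],[0,0,10,0,0,0,1],[0,0,8,0,0,0,1],[0,0,5,0,0,0,1],[0,0,2,0,0,0,1],[0,0,0,0,0,0,1],[0,0,0,0,0,0,1]]'
```

```text
clock: 7.22
eef_pos: [0.5452, 0.2193, 0.0708]
tool_rot: [0.0, 0.0, 1.0, 0.0]
force: [-0.2, -0.0, -2.4]
gripper_width: 0.0457
```

```bash
python3 -m creep '[[0,0,1,0,0,0,1],[0,0,0,0,0,0,1],[0,0,0,0,0,0,-1],[0,0,0,0,0,0,-1],[0,0,0,0,0,0,-1],[0,0,0,0,0,0,-1],[0,0,-15,0,0,0,-1],[0,0,-25,0,0,0,-1],[0,0,-25,0,0,0,-1],[0,0,0,0,0,0,-1]]'
python3 - <<'E'
from h import *
import pickle
o=[]
for n in ["scene","side"]:
    f=grab_frame(n); pickle.dump(f,open(n+"2.pkl","wb"))
    c=proj(f,(.545,.22,.06)).astype(int);o.append(cv2.resize(f["img"][c[1]-60:c[1]+60,c[0]-50:c[0]+50],(400,480),interpolation=cv2.INTER_CUBIC)); print(c-[50,60])
save("doneM",np.hstack(o)); print(arm.sense()["eef_pos"])
E
```

```text
clock: 8.48
eef_pos: [0.5461, 0.2197, 0.1372]
tool_rot: [0.002, 0.0, 1.0, 0.001]
force: [-1.2, 0.1, -0.3]
gripper_width: 0.094
[248 151]
[254 148]
[0.54504234 0.21933636 0.13491925]
```

View pics/doneM.png

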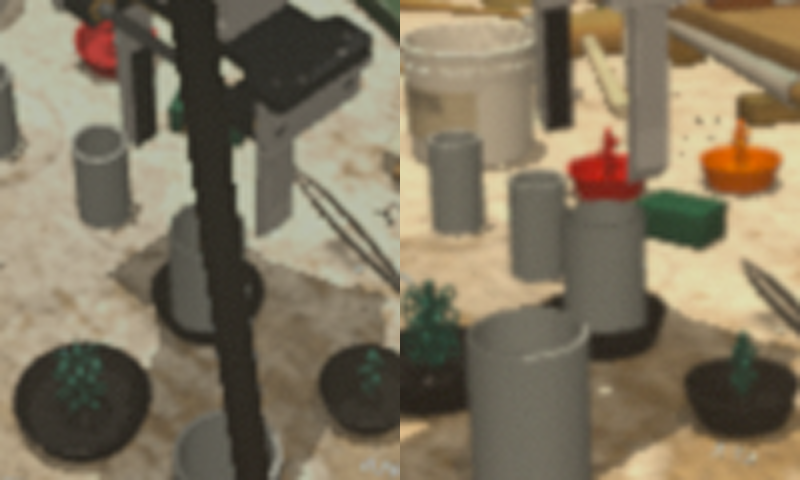

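The medium flask is seated and upright inside its lip (side view about (605,270)), and the base hasn't moved. The next one is small flask s2, which goes to base SA.

```bash
python3 -m creep '[[-4,36,0,0,0,0,-1],[-4,36,0,0,0,0,-1],[-4,36,0,0,0,0,-1],[0,0,0,0,0,0,-1],[0,0,20,0,0,0,-1],[0,0,20,0,0,0,-1],[0,0,0,0,0,0,-1],[0,0,0,0,0,0,-1]]'
```

```text
clock: 9.57
eef_pos: [0.5572, 0.3269, 0.0945]
tool_rot: [-0.0, 0.0, 1.0, -0.0]
force: [0.1, -0.9, 0.4]
gripper_width: 0.0938
```

```bash
python3 -m creep '[[0,0,20,0,0,0,-1],[0,0,18,0,0,0,-1],[0,0,0,0,0,0,-1],[0,0,0,0,0,0,1],[0,0,0,0,0,0,1],[0,0,0,0,0,0,1],[0,0,0,0,0,0,1],[0,0,0,0,0,0,1],[0,0,0,0,0,0,1],[0,0,0,0,0,0,1]]'
```

```text
clock: 10.82
eef_pos: [0.5571, 0.3274, 0.0565]
tool_rot: [0.0, -0.0, 1.0, 0.0]
force: [-0.0, 0.4, 0.8]
gripper_width: 0.0362
```

```bash
python3 -m creep '[[0,0,-15,0,0,0,1],[0,0,-45,0,0,0,1],[0,0,-50,0,0,0,1],[0,0,0,0,0,0,1],[-1,-37,0,0,0,0,1],[-1,-37,0,0,0,0,1],[-1,-37,0,0,0,0,1],[-1,-37,0,0,0,0,1],[-1,-37,0,0,0,0,1],[0,-39,0,0,0,0,1],[0,0,0,0,0,0,1],[0,0,0,0,0,0,1]]'; python3 -m creep '[[0,0,0,0,0,0,1],[0,0,0,0,0,0,1]]'
```

```text
clock: 12.32
eef_pos: [0.5618, 0.1038, 0.1664]
tool_rot: [-0.0, -0.0, 1.0, 0.0]
force: [-0.3, 0.3, -0.9]
gripper_width: 0.036
clock: 12.58
eef_pos: [0.5619, 0.104, 0.1664]
tool_rot: [-0.0, -0.001, 1.0, -0.0]
force: [-0.1, 1.2, -2.0]
gripper_width: 0.0361
```

```bash
python3 -m creep '[[0,-1,20,0,0,0,1],[0,0,20,0,0,0,1],[0,0,20,0,0,0,1],[0,0,18,0,0,0,1],[0,0,10,0,0,0,1],[0,0,8,0,0,0,1],[0,0,5,0,0,0,1],[0,0,2,0,0,0,1],[0,0,0,0,0,0,1],[0,0,0,0,0,0,1]]'
```

```text
clock: 13.82
eef_pos: [0.5622, 0.1023, 0.0638]
tool_rot: [0.0, 0.0, 1.0, 0.0]
force: [-0.1, 0.2, -1.4]
gripper_width: 0.036
```

```bash
python3 -m creep '[[0,0,1,0,0,0,1],[0,0,0,0,0,0,1],[0,0,0,0,0,0,-1],[0,0,0,0,0,0,-1],[0,0,0,0,0,0,-1],[0,0,0,0,0,0,-1],[0,0,-15,0,0,0,-1],[0,0,-25,0,0,0,-1],[0,0,-30,0,0,0,-1],[0,0,-10,0,0,0,-1],[0,0,0,0,0,0,-1],[0,0,0,0,0,0,-1]]'
python3 - <<'E'
from h import *
import pickle
o=[]
for n in ["scene","side"]:
    f=grab_frame(n)
    c=proj(f,(.545,.15,.05)).astype(int);o.append(cv2.resize(f["img"][c[1]-60:c[1]+60,c[0]-50:c[0]+50],(400,480),interpolation=cv2.INTER_CUBIC)); print(c-[50,60])
save("doneS2",np.hstack(o)); print(arm.sense()["eef_pos"])
E
```

```text
clock: 15.32
eef_pos: [0.5616, 0.1022, 0.1417]
tool_rot: [-0.001, -0.0, 1.0, -0.0]
force: [-0.6, 0.0, -0.6]
gripper_width: 0.0938
[269 171]
[270 163]
[0.56158646 0.10215659 0.14157697]
```

View pics/doneS2.png

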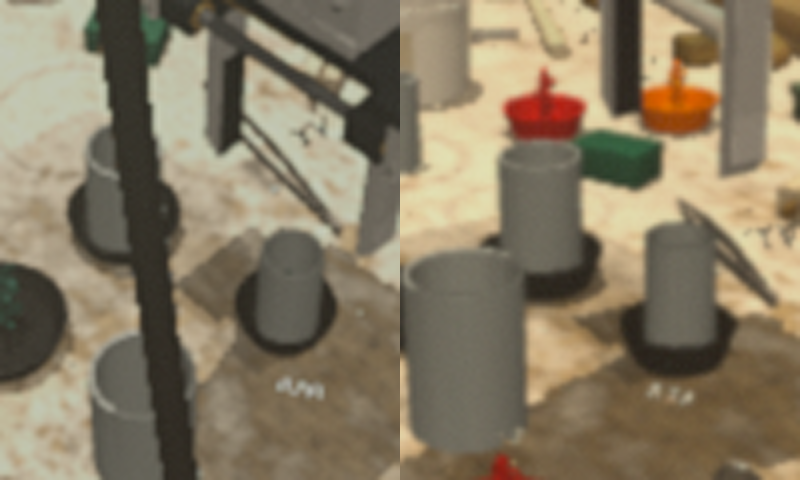

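Small flask s2 is seated in base SA (side crop about (680,290)), upright and centred. Next is s1.

```bash
python3 -m creep '[[2,36,0,0,0,0,-1],[2,36,0,0,0,0,-1],[2,36,0,0,0,0,-1],[2,36,0,0,0,0,-1],[2,36,0,0,0,0,-1],[2,36,0,0,0,0,-1],[2,36,0,0,0,0,-1],[2,36,0,0,0,0,-1],[1,36,0,0,0,0,-1],[0,0,20,0,0,0,-1],[0,0,20,0,0,0,-1],[0,0,0,0,0,0,-1]]'; python3 -m creep '[[0,0,0,0,0,0,-1]]'
```

```text
clock: 16.92
eef_pos: [0.5445, 0.4243, 0.1]
tool_rot: [-0.001, 0.001, 1.0, -0.002]
force: [-0.5, -0.0, 0.3]
gripper_width: 0.0938
clock: 17.05
eef_pos: [0.5456, 0.4256, 0.1027]
tool_rot: [0.0, 0.001, 1.0, -0.0]
force: [0.6, -0.4, 0.3]
gripper_width: 0.0943
```

Run:
```python
from h import *
import pickle
f=pickle.load(open("scene0.pkl","rb"));g=pickle.load(open("side0.pkl","rb"));w=pickle.load(open("w2.pkl","rb"))
for u,v in [(216,155),(250,152),(175,168),(192,174),(236,160)]: print("sc foot",u,v,onz(f,u,v,0).round(3))
for u,v in [(255,187),(272,189),(290,182)]: print("sd foot",u,v,onz(g,u,v,0).round(3))
for z in (0,.05,.09): print("w2 edge",z,onz(w,517,240,z).round(3),onz(w,545,175,z).round(3))
```

```text
sc foot 216 155 [0.567 0.593 0.   ]
sc foot 250 152 [0.646 0.534 0.   ]
sc foot 175 168 [0.451 0.627 0.   ]
sc foot 192 174 [0.471 0.572 0.   ]
sc foot 236 160 [0.595 0.534 0.   ]
sd foot 255 187 [0.569 0.588 0.   ]
sd foot 272 189 [0.605 0.544 0.   ]
sd foot 290 182 [0.681 0.579 0.   ]
w2 edge 0 [0.594 0.518 0.   ] [0.488 0.545 0.   ]
w2 edge 0.05 [0.574 0.487 0.05 ] [0.479 0.511 0.05 ]
w2 edge 0.09 [0.558 0.462 0.09 ] [0.471 0.484 0.09 ]
```

```bash
python3 -m creep '[[0,1,20,0,0,0,-1],[0,0,20,0,0,0,-1],[0,0,5,0,0,0,-1],[0,0,0,0,0,0,-1],[0,0,0,0,0,0,1],[0,0,0,0,0,0,1],[0,0,0,0,0,0,1],[0,0,0,0,0,0,1],[0,0,0,0,0,0,1],[0,0,0,0,0,0,1],[0,0,0,0,0,0,1]]'
```

```text
clock: 18.42
eef_pos: [0.5451, 0.4274, 0.0575]
tool_rot: [0.0, -0.0, 1.0, 0.0]
force: [-0.5, 0.4, 0.6]
gripper_width: 0.0361
```

```bash
python3 -m creep '[[0,0,-15,0,0,0,1],[0,0,-35,0,0,0,1],[0,0,-35,0,0,0,1],[26,0,0,0,0,0,1],[26,0,0,0,0,0,1],[26,0,0,0,0,0,1],[26,1,0,0,0,0,1],[0,0,0,0,0,0,1],[0,0,0,0,0,0,1],[0,0,0,0,0,0,1],[0,0,0,0,0,0,1]]'
```

```text
clock: 19.8
eef_pos: [0.4415, 0.428, 0.1424]
tool_rot: [-0.0, 0.0, 1.0, -0.0]
force: [0.2, -0.1, -2.0]
gripper_width: 0.0362
```

```bash
python3 -m creep '[[0,0,20,0,0,0,1],[0,0,20,0,0,0,1],[0,0,14,0,0,0,1],[0,0,10,0,0,0,1],[0,0,7,0,0,0,1],[0,0,5,0,0,0,1],[0,0,2,0,0,0,1],[0,0,0,0,0,0,1],[0,0,0,0,0,0,1]]'
```

```text
clock: 20.92
eef_pos: [0.4412, 0.4284, 0.0647]
tool_rot: [0.0, 0.0, 1.0, 0.0]
force: [0.3, -0.2, -1.8]
gripper_width: 0.0362
```

```bash
python3 -m creep '[[0,0,1,0,0,0,1],[0,0,0,0,0,0,1],[0,0,0,0,0,0,-1],[0,0,0,0,0,0,-1],[0,0,0,0,0,0,-1],[0,0,0,0,0,0,-1],[0,0,-15,0,0,0,-1],[0,0,-25,0,0,0,-1],[0,0,-30,0,0,0,-1],[0,0,-25,0,0,0,-1],[0,0,0,0,0,0,-1],[0,0,0,0,0,0,-1]]'
python3 -m creep '[[0,-37,0,0,0,0,-1],[0,-37,0,0,0,0,-1],[0,-37,0,0,0,0,-1],[0,-37,0,0,0,0,-1],[0,-37,0,0,0,0,-1],[-1,-37,0,0,0,0,-1],[-1,-37,0,0,0,0,-1],[0,-36,0,0,0,0,-1],[0,-36,0,0,0,0,-1],[0,0,0,0,0,0,-1],[0,0,0,0,0,0,-1],[0,0,0,0,0,0,-1]]'
python3 - <<'E'
from h import *
f=grab_frame("scene");g=grab_frame("side")
save("all3",np.hstack([cv2.resize(f["img"][140:310,180:360],(423,400)),cv2.resize(g["img"][60:290,190:370],(313,400))])); print(arm.sense()["eef_pos"],arm.sense()["qpos"].round(2))
E
```

```text
clock: 22.42
eef_pos: [0.4409, 0.4281, 0.1584]
tool_rot: [-0.0, 0.0, 1.0, -0.0]
force: [-0.1, -0.4, -0.1]
gripper_width: 0.0938
clock: 23.92
eef_pos: [0.4429, 0.0982, 0.1583]
tool_rot: [-0.0, -0.001, 1.0, -0.0]
force: [0.0, 0.4, 0.3]
gripper_width: 0.0943
[0.44291436 0.09797113 0.15830309] [-0.54  0.21  0.28  2.1  -0.08  0.84  1.36]
```

View pics/all3.png

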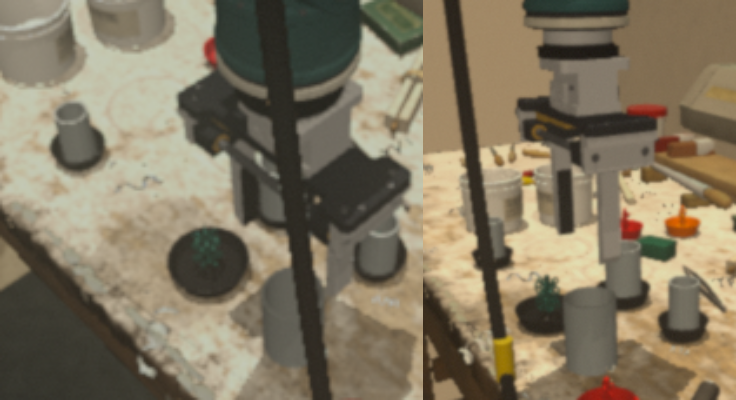

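Flask s1 is seated in base SB (left crop about (76,135)), and the gripper is centred over the large flask, clear of the cord. Descending.

```bash
python3 -m creep '[[0,0,25,0,0,0,-1],[0,0,20,0,0,0,-1],[0,0,20,0,0,0,-1],[0,0,20,0,0,0,-1],[0,0,0,0,0,0,-1],[0,0,0,0,0,0,1],[0,0,0,0,0,0,1],[0,0,0,0,0,0,1],[0,0,0,0,0,0,1],[0,0,0,0,0,0,1],[0,0,0,0,0,0,1]]'
```

```text
clock: 25.4
eef_pos: [0.4432, 0.0974, 0.0737]
tool_rot: [0.0, -0.0, 1.0, 0.0]
force: [0.3, 1.1, 5.6]
gripper_width: 0.055
```

```bash
python3 -m creep '[[0,0,-15,0,0,0,1],[0,0,-35,0,0,0,1],[0,0,-40,0,0,0,1],[1,29,0,0,0,0,1],[1,29,0,0,0,0,1],[0,29,0,0,0,0,1],[0,29,0,0,0,0,1],[0,0,0,0,0,0,1],[0,0,0,0,0,0,1],[0,0,0,0,0,0,1],[0,0,0,0,0,0,1]]'
```

```text
clock: 26.78
eef_pos: [0.4411, 0.2127, 0.1636]
tool_rot: [0.0, 0.0, 1.0, -0.0]
force: [1.2, 0.1, -2.7]
gripper_width: 0.0546
```

```bash
python3 -m creep '[[0,0,20,0,0,0,1],[0,0,20,0,0,0,1],[0,0,18,0,0,0,1],[0,0,10,0,0,0,1],[0,0,8,0,0,0,1],[0,0,5,0,0,0,1],[0,0,2,0,0,0,1],[0,0,0,0,0,0,1],[0,0,0,0,0,0,1]]'
```

```text
clock: 27.9
eef_pos: [0.4412, 0.2133, 0.0807]
tool_rot: [0.0, 0.0, 1.0, 0.0]
force: [0.6, 0.5, -3.6]
gripper_width: 0.055
```

Now I'll release, rise, and back off to a viewing pose up high to check everything.

```bash
python3 -m creep '[[0,0,1,0,0,0,1],[0,0,0,0,0,0,1],[0,0,0,0,0,0,-1],[0,0,0,0,0,0,-1],[0,0,0,0,0,0,-1],[0,0,0,0,0,0,-1],[0,0,-15,0,0,0,-1],[0,0,-25,0,0,0,-1],[0,0,-40,0,0,0,-1],[0,0,-50,0,0,0,-1],[0,0,-50,0,0,0,-1],[0,0,-50,0,0,0,-1]]'
python3 -m creep '[[-25,0,-20,0,0,0,-1],[0,0,0,0,0,0,-1],[0,0,0,0,0,0,-1],[0,0,0,0,0,0,-1]]'
python3 - <<'E'
from h import *
import pickle
F={n:grab_frame(n) for n in ["scene","side","wrist"]}
pickle.dump(F,open("end.pkl","wb"))
f,g,w=F["scene"]["img"],F["side"]["img"],F["wrist"]["img"]
up=lambda i,s:cv2.resize(i,s,interpolation=cv2.INTER_CUBIC)
save("end",np.vstack([np.hstack([up(f[160:285,190:365],(420,300)),up(g[165:270,215:348],(380,300))]),up(w[90:300,80:640],(800,300))])); print(arm.sense())
E
```

```text
clock: 29.4
eef_pos: [0.4407, 0.2129, 0.3123]
tool_rot: [0.0, 0.0, 1.0, 0.0]
force: [0.0, 0.3, -0.7]
gripper_width: 0.0938
clock: 29.9
eef_pos: [0.4652, 0.2132, 0.3289]
tool_rot: [-0.001, -0.0, 1.0, -0.0]
force: [0.4, -0.1, 0.2]
gripper_width: 0.0938
{'clock': 30.05, 'qpos': array([-0.71498769,  0.1299754 ,  0.25015241,  1.76844381, -0.03373045,
        1.24795937,  1.11485773]), 'qvel': array([ 0.00194886, -0.00170544,  0.00092137, -0.00429111,  0.00090311,
        0.00137272,  0.0027663 ]), 'joint_efforts': array([-2.25710141e-02, -5.66683102e+01,  1.74144913e+00, -4.49141407e+01,
        4.52048174e-03,  7.92501750e-02, -8.53203004e-03]), 'eef_pos': array([0.46565737, 0.2132573 , 0.32917254]), 'tool_rot': array([-2.50112904e-04, -9.81363802e-05,  9.99999947e-01, -1.83875461e-04]), 'force': array([ 0.67368833,  0.54769426, -0.15973495]), 'wrist_torque': array([-0.02426556,  0.01774818,  0.02044102]), 'gripper_width': 0.09388892781314356}
```

View pics/end.png

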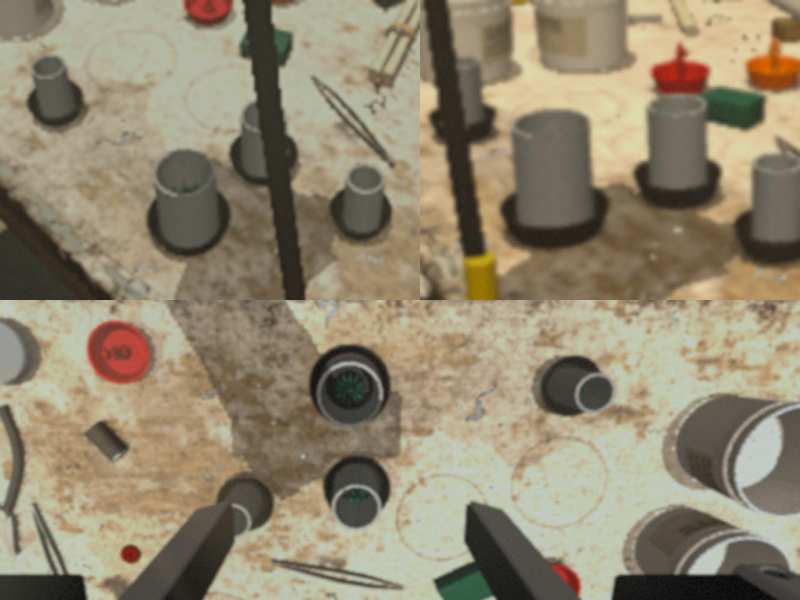

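All four flasks stand upright inside their own-size dark lips. As a last numeric check I'll triangulate the rims. In this composite the large rim is at wrist (350,391), scene (186,172) and side (552,123). The others are M at wrist (357,506) and side (678,106), s1 at wrist (594,392) and scene (50,67), and s2 at scene (365,178) and side (777,164).

Run:
```python
from h import *
import pickle
F=pickle.load(open("end.pkl","rb"))
w=lambda X,Y:ray(F["wrist"],80+X*.7-.2,90+(Y-300)*.7-.2)
s=lambda X,Y:ray(F["scene"],190+X*.4167-.3,160+Y*.4167-.3)
d=lambda X,Y:ray(F["side"],215+(X-420)*.35-.3,165+Y*.35-.3)
for n,l,b,z in [("L",[w(350,391),s(186,172),d(552,123)],(.4405,.213),.084),("M",[w(357,506),d(678,106)],(.545,.22),.076),("s1",[w(594,392),s(50,67)],(.441,.428),.068),("s2",[s(365,178),d(777,164)],(.562,.103),.068)]:
    print(n,tri(l).round(3),"expect",b,z)
arm.finish_job()
```

```text
L [0.441 0.211 0.085] expect (0.4405, 0.213) 0.084
M [0.546 0.219 0.075] expect (0.545, 0.22) 0.076
s1 [0.443 0.426 0.067] expect (0.441, 0.428) 0.068
s2 [0.561 0.101 0.069] expect (0.562, 0.103) 0.068
the job is handed in; nothing more can be done
```

All four flasks are on bases of their own size, and the job was handed in at about 30 s on the robot clock. I lowered the medium, the two small and then the large flask to about 1 mm above the base floor before releasing each one. The red and orange look-alike cups were left alone.

**Rims:** In the last check, every rim was within about 3 mm of its base centre and 1 mm of the seated height, which is within measuring error.

**Pictures and arm:** The last pictures show every flask upright inside its lip. The bases look unmoved, though I did not re-measure them. The arm was clear of everything with the gripper open.

**Disagreements:** The automatic fit of the right-hand small base was spoiled by a gripper finger and a shadow. I used its hand-read outline in three views instead, and those agreed within 3 mm. The automatic two-view height of the large base's lip came out as 12 mm against the stated 20 mm, but its position agreed within about 2 mm. No other check failed.

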